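Flip up the iron rest and put the soldering iron away

TASK

Put the cordless soldering iron away on its rest. First push the rest's folded sprung fork stand up past its over-centre point so that it snaps to its upright stop, then take the iron and lay it, sloping, in its own wide lane: tip down in the wide tip channel and handle in the wide notch of the stand. Set it down rather than dropping it, let go, and leave the other things on the mat where they are.

Things in the scene. Friction and masses are not known exactly. Their poses are not given: they have to be found in the camera images.
- rest: Fixed soldering-iron rest on the mat: dark steel base 210 (x) x 124 (y) x 12 mm. Origin on its underside (mat top), at y middle; base spans x -110 to +100 mm. x axis level, from tip-channel end to hinge end; z up. Two lanes along x: wide at y = +24 mm (the iron's, pale fat-iron outline on the base) and slim at y = -30 mm (pale thin stripe; stays empty, too narrow for the handle).
- stand (a joint): Angle (rad) of the sprung fork stand. 0 = folded, plate sloping 30 deg above level towards the tip channels (-x of rest). 1.22 = upright stop, 10 deg past vertical towards +x of rest. The spring drives it to the nearer stop: pushing it from 0 takes up to 0.33 N m (7 N level at the edge), falling to nothing near the over-centre angle 0.61; past about 0.65 it snaps to 1.22 by itself.
- stand_edge (a point): Middle of the free edge of the stand's broad middle prong (rest y -24 to +8 mm; point at y = -8), 102 mm from the hinge. At rest (x, z): folded (-43, 73) mm, over-centre (+2, 114), upright (+63, 122). Closed fingers standing on its tip-channel side can push this edge towards +x of rest, rising with it.
- wide_notch (a point): Middle of the floor of the stand's wide notch, at rest y = +24 mm, 70 mm from the hinge axis. Notch 32 mm wide, 32 mm deep. With the stand upright this point is at rest (x, z) = (+57, 91) mm and the notch opens upwards.
- wide_channel (a point): Point on the floor of the wide tip channel, at rest (-80, +24, 12) mm. Open-topped channel 26 mm wide inside, x -90 to -56 mm; side walls reach z 28 mm, the end wall at x = -90 z 32 mm. Put away, the iron's tip point lies about here, 2 to 6 mm above the floor, and the iron slopes about 32 deg, rising towards +x of rest.
- iron_grip (a point): Centre of the iron's cross-section 115 mm from its tip, near its centre of mass. Iron 210 mm long, about 90 g: steel shaft 8 mm thick, 60 mm long, conical end; brass collar 18 mm thick, 10 mm long; straight squared handle 22 wide (y) x 24 high (z) x 140 mm. x axis: from tip to handle end; z up as it lies flat on the mat.
- iron_tip (a point): Point of the iron's tip, on its centre line, 115 mm from iron_grip; axes as iron_grip.
- enclosure: Bystander: open aluminium box with a small circuit board, 112 x 60 x 31 mm, origin at the centre of the underside. Leave alone.
- spool: Bystander: grey solder spool standing on its flange, diameter 52, height 34 mm, origin under its centre. Leave alone.
- flux_tin: Bystander: round aluminium tin, diameter 50, height 24 mm, origin under its centre. Leave alone.
- screwdriver: Bystander: black-handled screwdriver 170 mm long, lying. Leave alone.
- hinge (a point): On the stand's hinge axis (along rest y), at rest (45, 0, 22) mm. The stand is an aluminium plate 100 mm wide (y) and 7 mm thick, reaching 102 mm from this axis; two rectangular notches are cut into its free edge. Steel hinge cheeks 32 mm high stand at rest y = +-56 mm. A tension spring lies just outside the +y cheek, out to y = 68 mm.

How it is judged:
On the way, in this order (a step that is already met when the one before it is completed fails the run):
1. the stand has snapped to its upright stop while the iron still lies where it was (within 30 mm) (value of joint stand above 1.17 rad and distance of iron_grip from where it was at the start of the episode below 0.03 m), for 0.2 s.
2. the iron has been picked up, clear of the mat (height (world z) of iron_grip above 0.05 m), for 0.1 s.
At the end, for the whole second after the job is handed in: Stand at its upright stop (above 1.17 rad); iron at rest in the wide lane: its tip within the wide tip channel (rest x -96 to -58, y 10 to 38 mm, under 24 mm above the rest's underside), its grip point at rest y 12 to 36 mm, sloping 25 to 40 degrees above level with the handle end up (value of joint stand above 1.17 rad and x of iron_tip in the frame of rest between -0.096 and -0.058 m and y of iron_tip in the frame of rest between 0.01 and 0.038 m and z of iron_tip in the frame of rest below 0.024 m and y of iron_grip in the frame of rest between 0.012 and 0.036 m and angle between iron_grip's own x axis and vertical between 0.87 and 1.13 rad and linear speed of iron below 0.02 m/s); the robot touches nothing.
It fails at once if the iron is dropped: it moves faster than 0.6 m/s with no finger on it (linear speed of iron above 0.6 m/s and contact force between iron and the fingers below 0.01 N).
It fails at once if a bystander is moved by more than 20 mm (distance of any of enclosure, spool, flux_tin, screwdriver from where it was at the start of the episode above 0.02 m).
It also fails if it takes over 51 s, if anything falls off the work surface, if the arm or the gripper's body presses on something with over 40 N, if the wrist force passes 120 N, or if a joint passes its speed limit or range.

ROBOT

A 7-joint arm with a two-finger parallel gripper is mounted at the origin on the work surface. World frame = base frame: x ahead of the robot, y to its left, z up, the work surface at z = 0. Lengths are in m, angles in rad, forces in N, time in s.
With the tool pointing down it reaches from about 0.4 to 0.85 m from the base axis. Payload 10.4 kg.
Tool frame: the origin (TCP) lies at the very end of the fingers, on their centre line; the grasp point (between the pads) lies 19 mm behind it; z points along the fingers, y is the line along which they close (so a half turn about z gives the same grasp; the last joint's range is limited). The gripper opens to 87 mm and grips with 3 to 60 N. Pads are 19 mm wide; open, the fingers measure 117 mm over their backs; the gripper's body (75 mm by 190 mm) begins 51 mm behind the grasp point.
Start: joints at [-1.339, 0.332, -0.065, 1.46, 0.022, 1.35, -0.088], TCP at [0.158, 0.605, 0.191] pointing down, gripper open.
Joint ranges: [-2.6, 2.6], [-0.5, 2.12], [-1.47, 1.34], [0.16, 2.42], [-1.27, 4.41], [0.06, 2.06], [-2.6, 2.6]. Speed limits (rad/s): [2.22, 2.22, 2.79, 2.79, 3.14, 3.14, 3.14].

INTERFACE

Orientations are given as a unit quaternion [x, y, z, w].
In Python, from bench import * gives the robot as it stands.
- The arm moves only by the tool step_arm, never from a script. Its arguments are lists of equal length, an entry for each row: "delta_pos": the shift along the world's x, y, z in units of 25 mm (1.0 is 25 mm), a list of three; "turn": the turn about the world's z in units of 0.12 rad (1.0 is 0.12 rad). In form: {"delta_pos": [[tx, ty, tz], ...], "turn": [turn, ...]}. A call has 1 to 12 rows; each row shifts and turns the commanded pose from where the row before left it; what a row does not reach is not made up. A row lasts 1/10 s, in which the tool goes at most 50 mm and 8.59 degrees, less where a joint would pass 70% of its speed; a pose out of reach is approached as far as the arm can. A call with a number of a shift or a turn outside -1 to 1 is refused whole. A call with a gripper value outside its range is refused whole. "grip" is the closure, from 0 (fully open) to 1 (shut), set as the call begins (left out, the last holds). The fingers move at their own pace and stop on an object; "newtons" is the grip in N (left out, the last holds). Time passes only in rows, so rows that do not move let the fingers close. It gives the time, the measured TCP pose, the force, the opening and the grip force at its end, in the units of the state.
- read_state(): the state, without advancing time (a new reading comes with each control period).
- camera(name): name is "scene" or "top"; returns a dict with "image" (400x640x3 uint8, red, green, blue), "z_map" (400x640 float32, m along the optical axis (not along the pixel's ray), 0 where there is no reading), "mtx" (3x3 intrinsics, pixels), "view" (4x4, takes a point from world to camera coordinates). Camera axes: x right, y up, looking along -z (the intrinsics and any distortion apply to the point x, -y, -z); pixel columns grow to the right and rows downward; lengths in m; the calibration is good to about 2 mm. A picture is of the moment at which its call begins.
- close_job(): hands the job in; it is judged then, once.
The state is a dict: "time": time; "joint_positions": joint angles; "joint_vel": joint speeds; "joint_torque": joint torques, N m; "ee_pos": TCP position; "eef_rot": TCP orientation; "ft_force": force on the tool from outside, world axes, zero at the start; "torque": the same for the moment, N m; "width": finger opening in m; "grip_force": force on a finger pad.
Only numpy, scipy, OpenCV 4.12 (cv2) and the standard library are available. Lean on these libraries where they do the work, as an engineer would, in place of code of your own. Each camera call takes 0.05 s, during which the arm holds its last target. There are 200 camera calls.

## Working session

There is one attempt and no reset: what is moved stays moved. The work goes in short steps, Python scripts to look and compute and a tool call to move; the robot and the scene stay as the last step left them, time stands still between calls to the robot, and variables do not carry over. Pictures are saved under pics/ and viewed, at most 10 in all, crops included, and the job is handed in when it is done.

Besides the shell and the picture viewer there is one more tool, called after "Call:" as name([rows], argument=value, ...), one row to a line, values as JSON. step_arm: Moves the arm, as the interface text tells. Shifts and turns lie within -1 to 1; 1 stands for 25 mm of shift or 0.12 rad of turn. Its arguments: {"type":"object","properties":{"delta_pos":{"type":"array"},"turn":{"type":"array"},"grip":{"type":"number"},"newtons":{"type":"number"}},"required":["delta_pos","turn"]}

```bash
mkdir -p pics; cat > h.py <<'E'
from bench import *
import numpy as np, cv2
def cloud(c):
    K=c["mtx"];V=c["view"];z=c["z_map"];h,w=z.shape
    u,v=np.meshgrid(np.arange(w),np.arange(h))
    P=np.stack([(u-K[0,2])/K[0,0]*z,-(v-K[1,2])/K[1,1]*z,-z,np.ones_like(z)],-1)
    return (P@np.linalg.inv(V).T)[...,:3]
def save(c,n): cv2.imwrite("pics/"+n,c["image"][...,::-1])
E
python3 - <<'E'
from h import *
for n in("top","scene"):
    c=camera(n);save(c,n+"1.png");np.savez(n+"1.npz",**c);print(n,c["view"].round(3).tolist(),c["mtx"].round(1).tolist())
s=read_state();print({k:np.round(v,3).tolist() for k,v in s.items()})
E
```

```text
top [[-0.023, -1.0, 0.001, 0.02], [0.976, -0.022, 0.217, -0.572], [-0.216, 0.006, 0.976, -1.138], [0.0, 0.0, 0.0, 1.0]] [[388.8, 0.0, 317.8], [0.0, 388.8, 198.8], [0.0, 0.0, 1.0]]
scene [[-0.58, 0.815, 0.019, 0.298], [-0.471, -0.355, 0.807, 0.199], [0.665, 0.459, 0.59, -1.442], [0.0, 0.0, 0.0, 1.0]] [[402.4, 0.0, 313.3], [0.0, 402.4, 198.0], [0.0, 0.0, 1.0]]
{'time': 0.1, 'joint_positions': [-1.339, 0.333, -0.065, 1.461, 0.022, 1.35, -0.089], 'joint_vel': [0.001, -0.002, -0.0, -0.002, 0.002, 0.001, -0.002], 'joint_torque': [0.001, -62.454, 0.024, -39.072, -0.061, 0.037, 0.0], 'ee_pos': [0.157, 0.604, 0.191], 'eef_rot': [0.127, 0.992, -0.001, -0.0], 'ft_force': [0.145, 0.767, -0.167], 'torque': [0.002, 0.005, 0.003], 'grip_force': 0.0, 'width': 0.087}
```

View pics/top1.png

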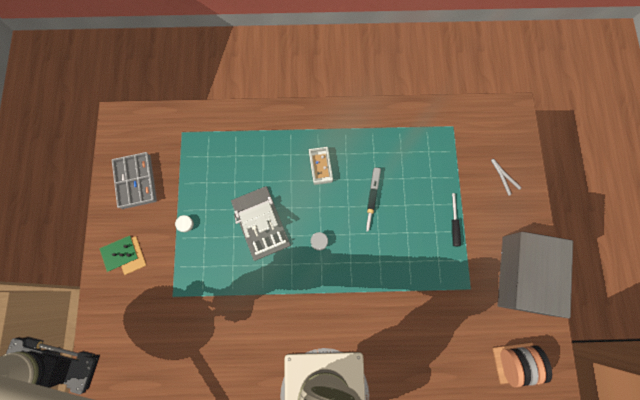

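View pics/scene1.png

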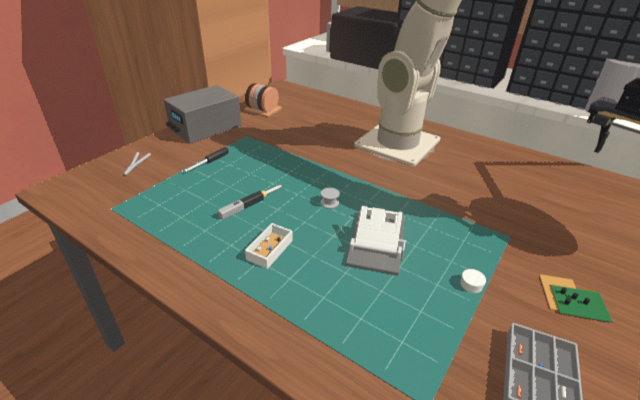

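The top view shows the rest at about (262,222), the iron at (373,200) with its tip at (368,230), the spool at (319,241), the enclosure at (321,165), the tin at (184,224) and the screwdriver at (456,220). I'll enlarge the rest and the iron.

```bash
python3 - <<'E'
from h import *
a=dict(np.load("top1.npz"));b=dict(np.load("scene1.npz"))
A=cv2.resize(a["image"][175:270,220:400],None,fx=4.4,fy=4.4,interpolation=2)
cv2.imwrite("pics/c1.png",A[...,::-1])
B=cv2.resize(b["image"][170:280,210:415],None,fx=3.9,fy=3.9,interpolation=2)
cv2.imwrite("pics/c2.png",B[...,::-1])
P=cloud(a)
for u,v in[(233,195),(268,187),(290,248),(252,258),(300,200),(262,222),(265,240),(373,175),(370,205),(368,230),(319,241),(321,165),(184,224)]:print((u,v),P[v,u].round(4))
E
```

```text
(233, 195) [0.6042 0.2817 0.0047]
(268, 187) [ 0.6298  0.1689 -0.0007]
(290, 248) [0.4289 0.0981 0.002 ]
(252, 258) [0.3999 0.2169 0.0062]
(300, 200) [0.5826 0.0644 0.0054]
(262, 222) [0.5031 0.1779 0.068 ]
(265, 240) [0.4544 0.1755 0.015 ]
(373, 175) [ 0.6548 -0.1727  0.0282]
(370, 205) [ 0.5565 -0.158   0.0276]
(368, 230) [ 0.4803 -0.1509  0.0033]
(319, 241) [0.4448 0.0063 0.0392]
(321, 165) [ 0.6952 -0.0062  0.0184]
(184, 224) [0.5086 0.4274 0.0288]
```

View pics/c1.png

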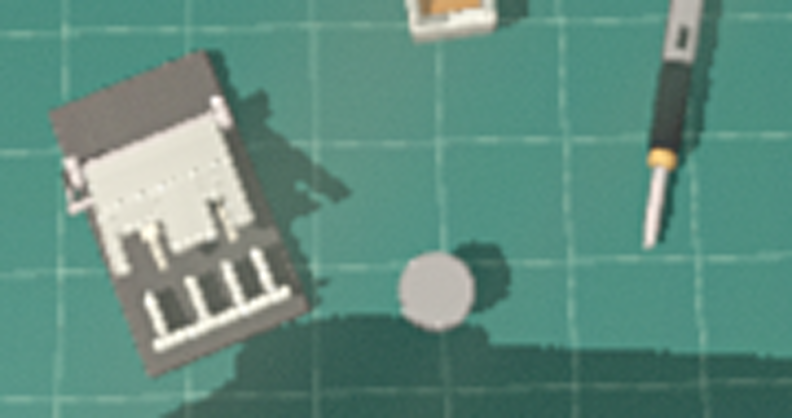

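View pics/c2.png

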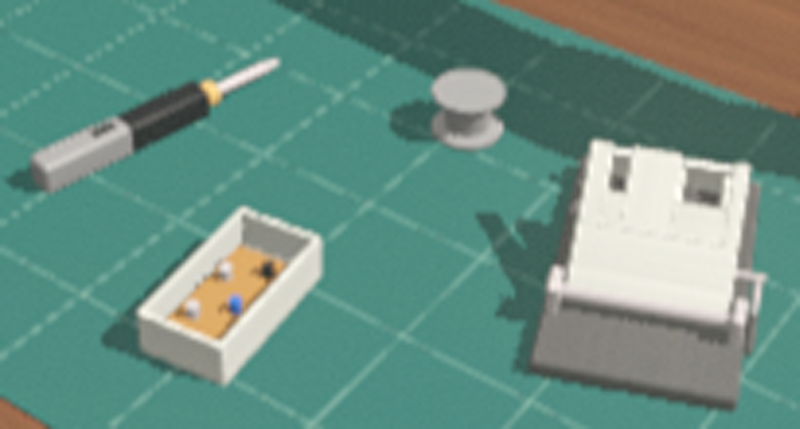

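The enlarged top view shows the rest's base corners at crop (52,112), (208,50), (308,305) and (152,377). The hinge end is at the top, so rest +x points up the image, with the spring and the wide lane on the left (+y). The iron's tip is at crop (648,247) and its collar at (661,157). The scene view agrees with this.

```bash
cat >> h.py <<'E'
def ray(c,uv,z):
    K=c["mtx"];V=np.linalg.inv(c["view"]);uv=np.atleast_2d(uv).astype(float)
    d=np.c_[(uv[:,0]-K[0,2])/K[0,0],-(uv[:,1]-K[1,2])/K[1,1],-np.ones(len(uv))]@V[:3,:3].T
    o=V[:3,3];return o+d*((z-o[2])/d[:,2])[:,None]
E
cat > m.py <<'E'
from h import *
for n,box,ibox in(("top",(180,265,225,300),(160,240,355,390)),("scene",(200,280,340,415),(180,222,214,290))):
    c=dict(np.load(n+"1.npz"));hsv=cv2.cvtColor(c["image"],cv2.COLOR_RGB2HSV);P=cloud(c)
    mat=(hsv[...,0]>70)&(hsv[...,0]<95)&(hsv[...,1]>90)
    print(n,"mat z",np.median(P[mat][:,2]))
    m=np.zeros(mat.shape,bool);r0,r1,c0,c1=box;m[r0:r1,c0:c1]=~mat[r0:r1,c0:c1]&(hsv[r0:r1,c0:c1,1]<70)
    k,l,s,ce=cv2.connectedComponentsWithStats(m.astype(np.uint8));i=1+np.argmax(s[1:,4]);v,u=np.nonzero(l==i)
    Q=ray(c,np.c_[u,v],.012);print("rest",len(u),cv2.minAreaRect((Q[:,:2]*1000).astype(np.float32)))
    m[:]=0;r0,r1,c0,c1=ibox;m[r0:r1,c0:c1]=(~mat[r0:r1,c0:c1])&((hsv[r0:r1,c0:c1,1]<90)|(hsv[r0:r1,c0:c1,0]<40)|(hsv[r0:r1,c0:c1,2]<60))
    k,l,s,ce=cv2.connectedComponentsWithStats(m.astype(np.uint8));i=1+np.argmax(s[1:,4]);v,u=np.nonzero(l==i)
    Q=ray(c,np.c_[u,v],.012);print("iron",len(u),cv2.minAreaRect((Q[:,:2]*1000).astype(np.float32)))
    o=np.zeros_like(c["image"]);o[l==i]=255
    d=cv2.fitLine((Q[:,:2]).astype(np.float32),cv2.DIST_HUBER,0,.01,.01).ravel();t=(Q[:,:2]-d[2:])@d[:2];print(d,(d[2:]+t.min()*d[:2]),(d[2:]+t.max()*d[:2]))
E
python3 m.py
python3 - <<'E'
from h import *
c=dict(np.load("top1.npz"))
q=np.array([(52,112),(208,50),(308,305),(152,377)])/4.4+[220-.4,175-.4]
Q=ray(c,q,.012);print(Q.round(4),Q.mean(0),np.linalg.norm(np.diff(Q,axis=0),axis=1))
q=np.array([(648,247),(661,157),(672,110),(686,10)])/4.4+[220-.4,175-.4]
print(ray(c,q,.018).round(4))
E
```

```text
top mat z 0.0028712420937440086
rest 2670 ((509.1033935546875, 195.39080810546875), (214.55723571777344, 138.35153198242188), 23.228443145751953)
iron 465 ((583.923583984375, -173.8003387451172), (38.4337272644043, 223.6055450439453), 77.9295425415039)
[ 0.9780192  -0.20851494  0.5950121  -0.17136206] [ 0.47556217 -0.14589517] [ 0.69425846 -0.1925215 ]
scene mat z 0.0036860711416508707
rest 3289 ((502.08404541015625, 192.6036376953125), (244.59890747070312, 135.96328735351562), 20.9456787109375)
iron 636 ((580.9055786132812, -170.10009765625), (49.40018844604492, 223.11122131347656), 77.9040298461914)
[ 0.98299193 -0.18364875  0.5996815  -0.17399219] [ 0.47104307 -0.14995914] [ 0.69102463 -0.19105749]
[[0.5858 0.2847 0.012 ]
 [0.6301 0.171  0.012 ]
 [0.4407 0.0986 0.012 ]
 [0.3923 0.2092 0.012 ]] [0.51225897 0.19086614 0.012     ] [0.12205763 0.20277361 0.1207135 ]
[[ 0.4761 -0.1453  0.018 ]
 [ 0.5414 -0.158   0.018 ]
 [ 0.576  -0.1678  0.018 ]
 [ 0.6512 -0.1821  0.018 ]]
```

```bash
cat >> h.py <<'E'
def proj(c,P):
    P=np.atleast_2d(P);q=np.c_[P,np.ones(len(P))]@c["view"].T;K=c["mtx"]
    return np.c_[K[0,2]+K[0,0]*q[:,0]/-q[:,2],K[1,2]-K[1,1]*q[:,1]/-q[:,2]]
def fr(o,deg,P):
    a=np.radians(deg);P=np.atleast_2d(P)/1000.
    return np.c_[o[0]+np.cos(a)*P[:,0]-np.sin(a)*P[:,1],o[1]+np.sin(a)*P[:,0]+np.cos(a)*P[:,1],o[2]+P[:,2]]
def over(c,boxc,f,lines,name):
    r0,r1,c0,c1=boxc;im=cv2.resize(c["image"][r0:r1,c0:c1],None,fx=f,fy=f,interpolation=2)[...,::-1].copy()
    for L,col in lines:
        q=((proj(c,L)-[c0,r0]+.5)*f*8).astype(np.int32);cv2.polylines(im,[q],False,col,1,cv2.LINE_AA,3)
    return im
REST=((.5155,.193,.003),21.5)
IRON=((.588,-.169,.015),-12)
def lines(rest,iron,st=0):
    a=np.radians(180-30)-st;e=lambda y,r:(45+r*np.cos(a),y,22+r*np.sin(a))
    L=[(fr(*rest,[(-110,-62,12),(100,-62,12),(100,62,12),(-110,62,12),(-110,-62,12)]),(0,0,255)),
     (fr(*rest,[(-110,-62,0),(100,-62,0),(100,62,0),(-110,62,0)]),(0,128,255)),
     (fr(*rest,[e(-50,0),e(-50,102),e(50,102),e(50,0),e(-50,0)]),(255,0,255)),
     (fr(*rest,[e(8,102),e(8,70),e(40,70),e(40,102)]),(255,0,0)),
     (fr(*rest,[(-90,11,12),(-56,11,12),(-56,37,12),(-90,37,12),(-90,11,12)]),(255,0,0)),
     (fr(*iron,[(-115,0,0),(-45,0,0),(-45,-11,12),(95,-11,12),(95,11,12),(-45,11,12),(-45,0,0)]),(0,0,255))]
    return L
E
python3 - <<'E'
from h import *
a=dict(np.load("top1.npz"));b=dict(np.load("scene1.npz"))
L=lines(REST,IRON)
cv2.imwrite("pics/o1.png",np.vstack([over(a,(165,265,220,400),4.4,L,0)[:290*2],])[:440])
A=over(a,(160,265,220,400),3.0,L,0);B=over(b,(170,280,210,415),3.0,L,0)
w=max(A.shape[1],B.shape[1]);A=cv2.copyMakeBorder(A,0,0,0,w-A.shape[1],0);B=cv2.copyMakeBorder(B,0,0,0,w-B.shape[1],0)
C=np.vstack([A,B])[:600*2];C=cv2.resize(C,None,fx=.92,fy=.92);print(C.shape);cv2.imwrite("pics/o2.png",C)
E
```

```text
(593, 566, 3)
```

View pics/o2.png

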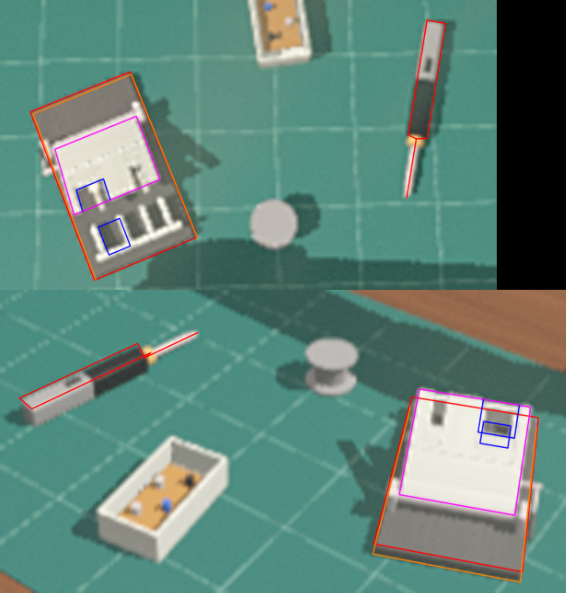

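The overlay matches both views: rest origin (0.5155, 0.193) at yaw 21.5°, iron grip point (0.588, -0.169) at yaw -12°. I'm moving to the tip-channel side of the stand with the fingers closed.

Call:
step_arm([
  [0.57, -0.9, 0],
  [0.57, -0.9, 0],
  [0.57, -0.9, 0],
  [0.57, -0.9, 0],
  [0.57, -0.9, 0],
  [0.57, -0.9, 0],
  [0.57, -0.9, 0],
  [0.57, -0.9, 0],
  [0.57, -0.9, 0],
  [0.57, -0.9, 0],
], turn=[0.26, 0.26, 0.26, 0.26, 0.26, 0.26, 0.26, 0.26, 0.26, 0.26], grip=1, newtons=20)

```text
time: 1.1
ee_pos: [0.3004, 0.3787, 0.1911]
eef_rot: [-0.029, 1.0, -0.0, -0.0]
ft_force: [0.3, 0.4, 0.3]
width: 0.0149
grip_force: 0.0
```

Call:
step_arm([
  [0.57, -0.9, 0],
  [0.57, -0.9, 0],
  [0.57, -0.9, 0],
  [0.57, -0.9, 0],
  [0.57, -0.9, 0],
  [0.57, -0.9, 0],
  [0.57, -0.9, 0],
  [0.57, -0.9, 0],
  [0.57, -0.9, 0],
  [0.57, -0.9, 0],
  [0, 0, 0],
  [0, 0, 0],
], turn=[0.26, 0.26, 0.26, 0.26, 0.26, 0.26, 0.26, 0.26, 0.26, 0.26, 0, 0])

```text
time: 2.3
ee_pos: [0.4423, 0.1547, 0.1911]
eef_rot: [-0.183, 0.983, 0.0, -0.0]
ft_force: [-0.8, 0.4, -0.3]
width: 0.0006
grip_force: 0.0
```

Call:
step_arm([
  [0, 0, -0.7],
  [0, 0, -0.7],
  [0, 0, -0.7],
  [0, 0, -0.7],
  [0, 0, -0.7],
  [0, 0, -0.7],
  [0, 0, -0.7],
  [0, 0, -0.7],
  [0, 0, 0],
  [0.37, 0.15, 0],
  [0.37, 0.15, 0],
  [0.37, 0.15, 0],
], turn=[0, 0, 0, 0, 0, 0, 0, 0, 0, 0, 0, 0])

```text
time: 3.5
ee_pos: [0.4719, 0.1672, 0.0524]
eef_rot: [-0.184, 0.983, 0.0, 0.001]
ft_force: [-0.2, -0.0, 0.5]
width: 0.0003
grip_force: 0.0
```

Call:
step_arm([
  [0.19, 0.07, 0.14],
  [0.19, 0.07, 0.14],
  [0.19, 0.07, 0.14],
  [0.19, 0.07, 0.14],
  [0.19, 0.07, 0.14],
  [0.19, 0.07, 0.14],
], turn=[0, 0, 0, 0, 0, 0])

```text
time: 4.1
ee_pos: [0.4991, 0.1768, 0.0727]
eef_rot: [-0.184, 0.983, 0.0, 0.0]
ft_force: [-0.3, -0.9, 1.1]
width: 0.0006
grip_force: 0.0
```

```bash
python3 - <<'E'
from h import *
b=camera("scene");B=cv2.resize(b["image"][120:290,320:470],None,fx=3.4,fy=3.4)[...,::-1];cv2.imwrite("pics/p1.png",B)
print(read_state()["ft_force"])
E
```

```text
[ 0.099577   -0.97127539  0.43009063]
```

View pics/p1.png

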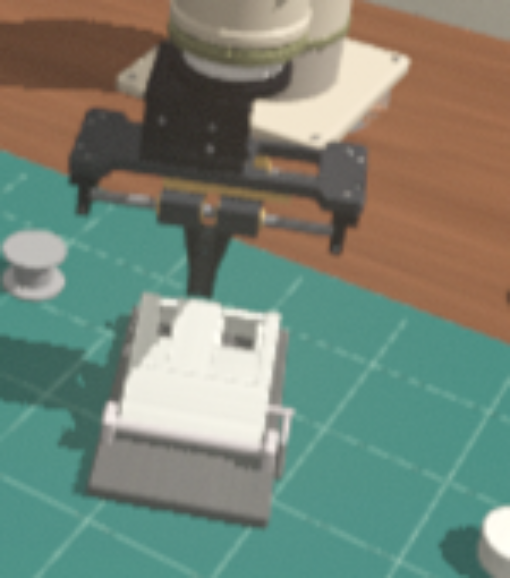

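The fingers end at about (205,298) in the crop, right at the middle prong's free edge near (200,300). I'll measure the plate angle and the fingers from the depth map.

```bash
cat >> h.py <<'E'
def torest(P,rest=REST):
    a=np.radians(rest[1]);d=P-np.array(rest[0]);return np.stack([np.cos(a)*d[...,0]+np.sin(a)*d[...,1],-np.sin(a)*d[...,0]+np.cos(a)*d[...,1],d[...,2]],-1)*1000
E
python3 - <<'E'
from h import *
for b,nm in((camera("scene"),"now"),(dict(np.load("scene1.npz")),"old")):
    R=torest(cloud(b)); 
    print(nm,"TCP px",proj(b,read_state()["ee_pos"]).round(1))
    for y in(-8,24,-45):
        m=(abs(R[...,1]-y)<4)&(R[...,0]>-110)&(R[...,0]<100)&(R[...,2]>5)&(R[...,2]<200)
        p=R[m];
        for x in range(-110,60,10):
            q=p[abs(p[:,0]-x)<5]
            if len(q):print(y,x,len(q),np.percentile(q[:,2],[5,50,95]).round(0),end="; ")
        print()
E
```

```text
now TCP px [[376.4 214.4]]
-8 -40 5 [74. 76. 78.]; -8 -30 23 [ 68.  73. 152.]; -8 -20 22 [ 61.  67. 152.]; -8 -10 71 [ 59. 122. 151.]; -8 0 19 [ 49.  56. 199.]; -8 10 27 [ 45. 184. 190.]; -8 20 19 [38. 43. 47.]; -8 30 14 [33. 36. 39.]; -8 40 19 [11. 30. 36.]; -8 50 22 [11. 23. 29.]; 
24 -90 27 [12. 24. 34.]; 24 -80 5 [12. 13. 14.]; 24 -70 3 [14. 14. 15.]; 24 -50 2 [189. 191. 192.]; 24 -40 5 [194. 197. 198.]; 24 -30 1 [197. 197. 197.]; 24 -10 11 [55. 59. 60.]; 24 0 20 [ 50.  56. 199.]; 24 10 27 [ 46.  50. 196.]; 24 20 35 [ 39. 180. 194.]; 24 30 16 [33. 37. 41.]; 24 40 16 [27. 31. 34.]; 24 50 26 [12. 21. 30.]; 
-45 -40 4 [74. 76. 76.]; -45 -30 14 [69. 71. 75.]; -45 -20 17 [61. 65. 71.]; -45 -10 12 [57. 59. 63.]; -45 0 14 [50. 55. 59.]; -45 10 26 [ 47.  52. 191.]; -45 20 16 [ 40.  43. 190.]; -45 30 18 [31. 36. 41.]; -45 40 16 [22. 30. 34.]; -45 50 21 [12. 21. 29.]; 
old TCP px [[376.4 214.4]]
-8 -40 7 [73. 76. 77.]; -8 -30 13 [68. 71. 74.]; -8 -20 15 [62. 65. 69.]; -8 -10 14 [56. 59. 62.]; -8 0 12 [50. 54. 57.]; -8 10 18 [43. 49. 52.]; -8 20 16 [37. 41. 44.]; -8 30 12 [34. 35. 37.]; -8 40 17 [12. 32. 35.]; -8 50 25 [12. 23. 29.]; 
24 -100 1 [32. 32. 32.]; 24 -90 25 [13. 24. 33.]; 24 -80 8 [12. 13. 14.]; 24 -70 1 [15. 15. 15.]; 24 -10 11 [55. 59. 62.]; 24 0 16 [51. 54. 56.]; 24 10 14 [45. 48. 51.]; 24 20 15 [39. 43. 46.]; 24 30 16 [33. 36. 39.]; 24 40 19 [12. 30. 35.]; 24 50 21 [12. 23. 28.]; 
-45 -40 7 [72. 74. 77.]; -45 -30 14 [67. 70. 73.]; -45 -20 13 [63. 65. 69.]; -45 -10 16 [57. 59. 62.]; -45 0 16 [48. 53. 56.]; -45 10 13 [45. 48. 52.]; -45 20 15 [38. 42. 45.]; -45 30 14 [34. 36. 40.]; -45 40 22 [11. 31. 34.]; -45 50 18 [13. 24. 29.];
```

```bash
python3 - <<'E'
from h import *
a=camera("top");b=camera("scene");s=read_state();e=s["ee_pos"]
L=[(np.array([e,e+[0,0,.07]]),(0,0,255))]
A=over(a,(170,270,220,300),5,L,0);B=over(b,(150,250,340,420),5,L,0)
cv2.imwrite("pics/p2.png",np.hstack([A,B]));print(s["ft_force"],e,s["time"])
E
```

```text
[-0.08836192  0.64678098 -0.18289737] [0.49870032 0.17655441 0.07228437] 4.3
```

View pics/p2.png

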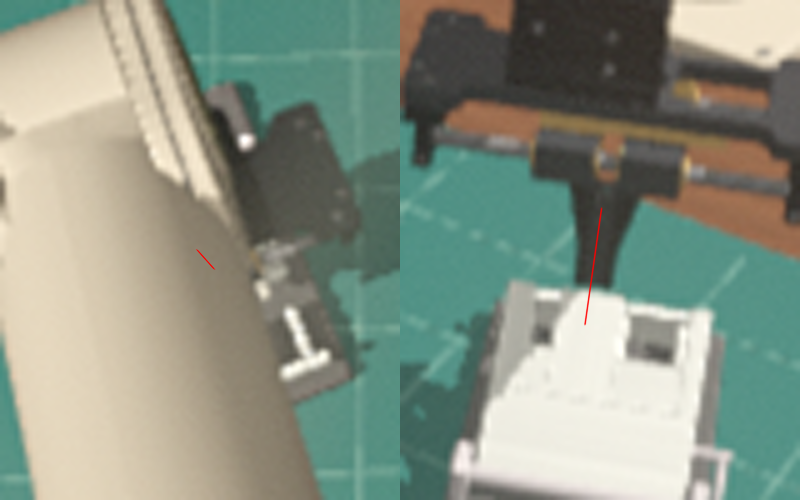

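```bash
python3 - <<'E'
from h import *
b=camera("scene");R=torest(cloud(b))
for r in range(180,224,2):print(r,[(c,*R[r,c].round(0).astype(int),b["image"][r,c].mean().round()) for c in (456-340+260,459-340+260,382)])
E
```

```text
180 [(376, np.int64(16), np.int64(-19), np.int64(193), np.float64(76.0)), (379, np.int64(17), np.int64(-13), np.int64(194), np.float64(123.0)), (382, np.int64(8), np.int64(-7), np.int64(190), np.float64(112.0))]
182 [(376, np.int64(15), np.int64(-19), np.int64(187), np.float64(58.0)), (379, np.int64(16), np.int64(-12), np.int64(189), np.float64(115.0)), (382, np.int64(11), np.int64(-6), np.int64(187), np.float64(93.0))]
184 [(376, np.int64(15), np.int64(-18), np.int64(182), np.float64(57.0)), (379, np.int64(10), np.int64(-12), np.int64(180), np.float64(98.0)), (382, np.int64(-264), np.int64(-13), np.int64(0), np.float64(97.0))]
186 [(376, np.int64(17), np.int64(-18), np.int64(177), np.float64(63.0)), (379, np.int64(-24), np.int64(-13), np.int64(151), np.float64(65.0)), (382, np.int64(-28), np.int64(-6), np.int64(150), np.float64(79.0))]
188 [(376, np.int64(-9), np.int64(-18), np.int64(154), np.float64(52.0)), (379, np.int64(-17), np.int64(-12), np.int64(151), np.float64(66.0)), (382, np.int64(-17), np.int64(-5), np.int64(152), np.float64(68.0))]
190 [(376, np.int64(-9), np.int64(-18)
[... 2859 characters left out ...]
, (382, np.int64(-20), np.int64(5), np.int64(69), np.float64(239.0))]
218 [(376, np.int64(769), np.int64(15), np.int64(680), np.float64(237.0)), (379, np.int64(-15), np.int64(-2), np.int64(64), np.float64(240.0)), (382, np.int64(-18), np.int64(6), np.int64(64), np.float64(242.0))]
220 [(376, np.int64(-12), np.int64(-8), np.int64(59), np.float64(238.0)), (379, np.int64(-13), np.int64(-1), np.int64(60), np.float64(239.0)), (382, np.int64(-14), np.int64(6), np.int64(61), np.float64(240.0))]
222 [(376, np.int64(-8), np.int64(-7), np.int64(56), np.float64(237.0)), (379, np.int64(-9), np.int64(0), np.int64(57), np.float64(238.0)), (382, np.int64(-11), np.int64(7), np.int64(57), np.float64(236.0))]
```

Depth puts the fingers' end at about z 0.105, some 33 mm above the reported TCP z, so they are passing over the plate. I'll back off, go lower, and re-check before pushing.

Call:
step_arm([
  [-0.46, -0.18, 0],
  [-0.46, -0.18, 0],
  [-0.46, -0.18, 0],
  [-0.46, -0.18, 0],
  [0, 0, -0.4],
  [0, 0, -0.4],
  [0, 0, -0.4],
  [0, 0, -0.3],
  [0, 0, -0.2],
  [0, 0, 0],
], turn=[0, 0, 0, 0, 0, 0, 0, 0, 0, 0])

```text
time: 5.35
ee_pos: [0.4524, 0.1583, 0.0289]
eef_rot: [-0.184, 0.983, -0.0, -0.001]
ft_force: [-0.6, -0.8, 0.0]
width: 0.0009
grip_force: 0.0
```

```bash
python3 - <<'E'
from h import *
a=camera("top");b=camera("scene");s=read_state();print(s["ee_pos"],s["ft_force"],torest(s["ee_pos"]))
for c in(a,b):
    R=torest(cloud(c));m=(abs(R[...,1]+9)<25)&(R[...,0]<-48)&(R[...,0]>-100)&(R[...,2]<140)&(R[...,2]>20)
    m&=c["image"].mean(-1)<110
    p=R[m];print(len(p),p.min(0).round() if len(p) else 0,np.percentile(p,[10,50],axis=0).round() if len(p) else 0)
E
```

```text
[0.45293848 0.15861237 0.02987595] [0.79210808 0.94766679 0.1633618 ] [-70.81144965  -9.06597788  26.87595185]
0 0 0
173 [-80. -22.  60.] [[-64. -17.  67.]
 [-61.  -8.  93.]]
```

Call:
step_arm([
  [0, 0, -0.4],
  [0.37, 0.15, 0],
  [0.19, 0.07, 0],
  [0.19, 0.07, 0.1],
  [0.19, 0.07, 0.2],
  [0.19, 0.07, 0.2],
], turn=[0, 0, 0, 0, 0, 0])

```text
time: 6.05
ee_pos: [0.4761, 0.1677, 0.0312]
eef_rot: [-0.184, 0.983, -0.001, -0.006]
ft_force: [-25.1, -7.4, 16.4]
width: 0.0006
grip_force: 13.5
```

Call:
step_arm([
  [0.19, 0.07, 0.18],
  [0.19, 0.07, 0.18],
  [0.19, 0.07, 0.16],
], turn=[0, 0, 0])

```text
time: 6.35
ee_pos: [0.4941, 0.1742, 0.0455]
eef_rot: [-0.184, 0.983, -0.0, -0.002]
ft_force: [-4.7, -0.1, 4.0]
width: 0.0007
grip_force: 2.3
```

Call:
step_arm([
  [0.19, 0.07, 0.14],
  [0.19, 0.07, 0.14],
  [0.19, 0.07, 0.12],
  [0.19, 0.07, 0.1],
  [0.19, 0.07, 0.1],
  [0.19, 0.07, 0.1],
  [0.19, 0.07, 0.05],
  [0, 0, 0],
  [0, 0, 0],
  [0, 0, 0],
], turn=[0, 0, 0, 0, 0, 0, 0, 0, 0, 0])

```text
time: 7.35
ee_pos: [0.5283, 0.1867, 0.064]
eef_rot: [-0.184, 0.983, 0.0, -0.0]
ft_force: [-0.3, -0.7, -0.2]
width: 0.0006
grip_force: 0.0
```

```bash
python3 - <<'E'
from h import *
b=camera("scene");s=read_state();print(s["ee_pos"],s["ft_force"],torest(s["ee_pos"]))
R=torest(cloud(b));m=(abs(R[...,1])<50)&(R[...,0]>20)&(R[...,0]<80)&(R[...,2]>60)&(R[...,2]<150)&(b["image"].mean(-1)>190)
p=R[m];print(len(p),np.percentile(p,[2,50,98],axis=0).round())
E
```

```text
[0.5282679  0.18671018 0.06399288] [-0.25340121  0.14770991 -0.21240462] [  9.57424786 -10.53161288  60.99288405]
99 [[ 56. -46.  90.]
 [ 65.  -1. 122.]
 [ 68.  49. 125.]]
```

The stand is upright, with its edge at rest (65,122). Next I go over the iron.

Call:
step_arm([
  [0, 0, 0.8],
  [0, 0, 0.8],
  [0, 0, 0.8],
  [0, 0, 0.8],
  [0, 0, 0.8],
  [0.15, -0.89, 0],
  [0.15, -0.89, 0],
  [0.15, -0.89, 0],
  [0.15, -0.89, 0],
  [0.15, -0.89, 0],
  [0.15, -0.89, 0],
  [0.15, -0.89, 0],
], turn=[0, 0, 0, 0, 0, -0.3, -0.3, -0.3, -0.3, -0.3, -0.3, -0.3])

```text
time: 8.6
ee_pos: [0.555, 0.029, 0.164]
eef_rot: [-0.057, 0.998, 0.0, -0.0]
ft_force: [0.0, -0.5, -0.1]
width: 0.0002
grip_force: 0.0
```

Call:
step_arm([
  [0.15, -0.89, 0],
  [0.15, -0.89, 0],
  [0.15, -0.89, 0],
  [0.15, -0.89, 0],
  [0.15, -0.89, 0],
  [0.15, -0.89, 0],
  [0.15, -0.89, 0],
  [0.15, -0.89, 0],
  [0.15, -0.89, 0],
  [0, 0, 0],
  [0, 0, 0],
], turn=[-0.3, -0.3, -0.3, -0.3, -0.3, -0.3, -0.3, -0.3, -0.3, 0, 0], grip=0)

```text
time: 9.7
ee_pos: [0.5884, -0.17, 0.1639]
eef_rot: [0.104, 0.995, -0.0, -0.0]
ft_force: [0.4, 0.7, -0.2]
width: 0.0805
grip_force: 0.0
```

```bash
python3 - <<'E'
from h import *
b=camera("scene");s=read_state();e=s["ee_pos"];print(e,s["eef_rot"],s["width"])
P=cloud(b);q=P-e
m=(np.hypot(q[...,0],q[...,1])<.09)&(P[...,2]>.04)&(P[...,2]<.3)
h=P[m];print(len(h),np.percentile(h[:,2],[0,1,2,5,10]).round(3))
L=[(np.array([e,e+[0,0,.07]]),(0,0,255))]+lines(REST,IRON,1.22)
cv2.imwrite("pics/g1.png",over(b,(90,240,200,410),3.7,L,0))
E
```

```text
[ 0.58854571 -0.16898553  0.16388893] [ 1.03130864e-01  9.94667760e-01  1.74756903e-04 -2.02854461e-04] 0.08295715758461299
968 [0.195 0.197 0.199 0.202 0.21 ]
```

View pics/g1.png

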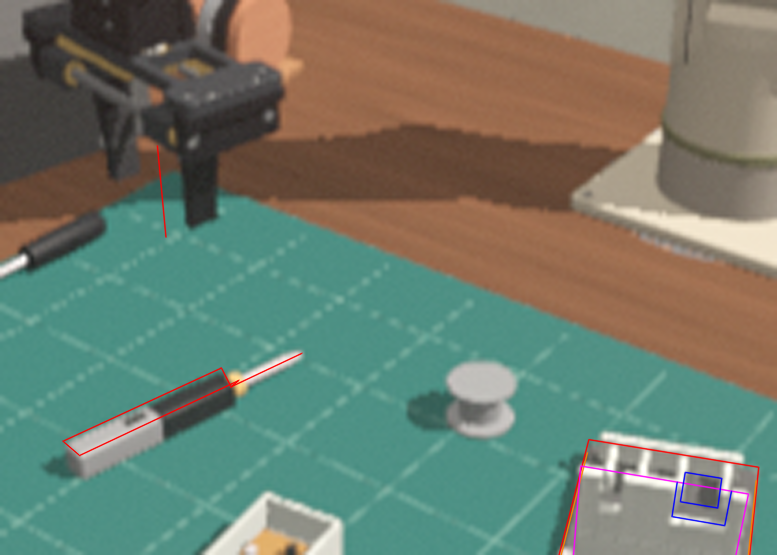

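The view shows the finger ends (about (122,178) and (200,222)) well above the reported TCP mark at (165,237). The z offset of about 32 mm is therefore real with the gripper open too, and the fingers straddle the iron. I'm lowering with that offset included.

Call:
step_arm([
  [0, 0, -0.9],
  [0, 0, -0.9],
  [0, 0, -0.9],
  [0, 0, -0.9],
  [0, 0, -0.9],
  [0, 0, -0.9],
  [0, 0, -0.8],
  [0, 0, -0.6],
  [0, 0, -0.4],
  [0, 0, 0],
], turn=[0, 0, 0, 0, 0, 0, 0, 0, 0, 0])

```text
time: 10.75
ee_pos: [0.5879, -0.1685, -0.0169]
eef_rot: [0.103, 0.995, 0.0, -0.001]
ft_force: [0.2, -0.3, 0.7]
width: 0.0869
grip_force: 0.0
```

```bash
python3 - <<'E'
from h import *
b=camera("scene");s=read_state();e=s["ee_pos"];print(e,s["ft_force"],s["width"])
P=cloud(b);q=P-e;dk=b["image"].mean(-1)<90
y=q[...,0]*-.207*-1+q[...,1]*.978
for sg in(1,-1):
    m=(np.hypot(q[...,0],q[...,1])<.09)&(P[...,2]<.1)&dk&(sg*y>.035)
    h=P[m];print(len(h),np.percentile(h[:,2],[0,1,3,5,10]).round(3))
L=[(np.array([e,e+[0,0,.07]]),(0,0,255))]+lines(REST,IRON,1.22)
cv2.imwrite("pics/g2.png",over(b,(140,230,200,320),6,L,0))
E
```

```text
[ 0.58849672 -0.16889537 -0.01592422] [ 0.27920781 -0.37529318  0.57911418] 0.08686427838667182
198 [-0.753 -0.748  0.002  0.003  0.006]
291 [0.    0.001 0.001 0.001 0.002]
```

View pics/g2.png

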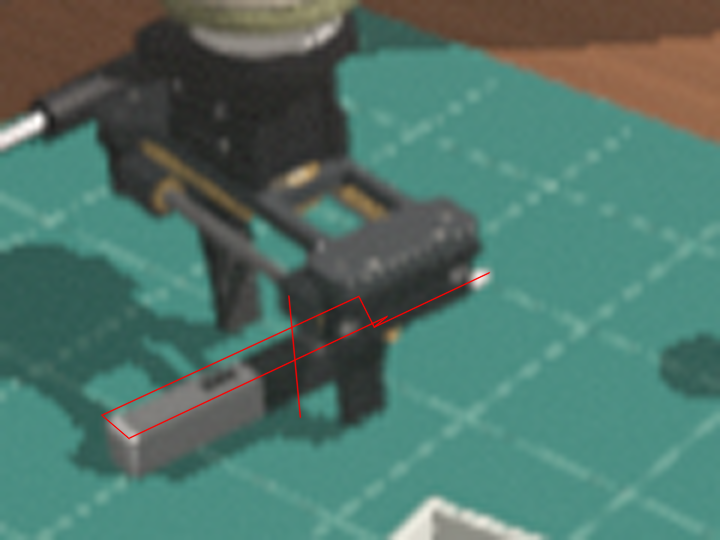

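Call:
step_arm([
  [0, 0, -0.18],
  [0, 0, -0.15],
  [0, 0, 0],
], turn=[0, 0, 0])

```text
time: 11.1
ee_pos: [0.5885, -0.1691, -0.0243]
eef_rot: [0.103, 0.995, 0.0, -0.0]
ft_force: [-0.5, 0.7, 0.0]
width: 0.0872
grip_force: 0.0
```

Call:
step_arm([
  [0, 0, 0],
  [0, 0, 0],
  [0, 0, 0],
  [0, 0, 0],
  [0, 0, 0],
  [0, 0, 0],
  [0, 0, 0],
  [0, 0, 0],
  [0, 0, 0],
  [0, 0, 0],
], turn=[0, 0, 0, 0, 0, 0, 0, 0, 0, 0], grip=1, newtons=15)

```text
time: 12.1
ee_pos: [0.5885, -0.1692, -0.0241]
eef_rot: [0.103, 0.995, 0.0, -0.0]
ft_force: [-0.2, -0.4, -0.6]
width: 0.0219
grip_force: 15.0
```

Call:
step_arm([
  [0, 0, 0.4],
  [0, 0, 0.9],
  [0, 0, 0.9],
  [0, 0, 0.9],
  [0, 0, 0.9],
  [0, 0, 0.9],
  [0, 0, 0.9],
  [0, 0, 0.5],
  [0, 0, 0],
], turn=[0, 0, 0, 0, 0, 0, 0, 0, 0])

```text
time: 13.0
ee_pos: [0.5895, -0.1695, 0.1353]
eef_rot: [0.103, 0.995, 0.0, 0.002]
ft_force: [0.4, -0.3, -0.5]
width: 0.0223
grip_force: 15.0
```

Call:
step_arm([
  [-0.13, 0.78, 0],
  [-0.13, 0.78, 0],
  [-0.13, 0.78, 0],
  [-0.13, 0.78, 0],
  [-0.13, 0.78, 0],
  [-0.13, 0.78, 0],
  [-0.13, 0.78, 0],
  [-0.13, 0.78, 0],
  [-0.13, 0.78, 0],
  [-0.13, 0.78, 0],
], turn=[0.24, 0.24, 0.24, 0.24, 0.24, 0.24, 0.24, 0.24, 0.24, 0.24])

```text
time: 14.0
ee_pos: [0.5557, 0.0275, 0.1334]
eef_rot: [-0.042, 0.999, 0.0, 0.0]
ft_force: [-0.9, -0.4, -2.0]
width: 0.0219
grip_force: 15.0
```

Call:
step_arm([
  [-0.13, 0.78, 0],
  [-0.13, 0.78, 0],
  [-0.13, 0.78, 0],
  [-0.13, 0.78, 0],
  [-0.13, 0.78, 0],
  [-0.13, 0.78, 0],
  [-0.13, 0.78, 0],
  [-0.13, 0.78, 0],
  [-0.13, 0.78, 0],
  [-0.13, 0.78, 0],
  [0, 0, 0],
  [0, 0, 0],
], turn=[0.24, 0.24, 0.24, 0.24, 0.24, 0.24, 0.24, 0.24, 0.24, 0.24, 0, 0])

```text
time: 15.2
ee_pos: [0.5234, 0.2213, 0.1333]
eef_rot: [-0.184, 0.983, -0.0, -0.0]
ft_force: [0.1, -0.1, -0.5]
width: 0.0218
grip_force: 15.0
```

```bash
python3 - <<'E'
from h import *
b=camera("scene");a=camera("top");s=read_state();e=s["ee_pos"];print(e,s["eef_rot"],s["ft_force"],s["width"],torest(e))
R=torest(cloud(b));m=(abs(R[...,1]-24)<25)&(R[...,2]>135)&(R[...,2]<190)&(R[...,0]>40)&(R[...,0]<140)
p=R[m];print(len(p))
for x in range(45,130,10):
    q=p[abs(p[:,0]-x)<5];print(x,len(q),np.percentile(q,[2,50,98],axis=0)[:,1:].round().tolist() if len(q)>3 else 0)
L=[(fr((*e[:2],.17),21.5,[(-115,0,0),(95,0,0)]),(0,0,255)),(fr(*REST,[(-80,24,140),(57,24,140)]),(255,0,0))]
A=over(a,(150,270,200,300),3.5,L,0);B=over(b,(130,270,320,440),3.5,L,0)
h=max(A.shape[0],B.shape[0]);cv2.imwrite("pics/l1.png",np.hstack([cv2.copyMakeBorder(i,0,h-i.shape[0],0,0,0) for i in(A,B)]))
E
```

```text
[0.52380508 0.2199797  0.13335552] [-1.82956440e-01  9.83120994e-01 -2.26975705e-04 -2.47014854e-05] [-0.65219879 -1.36064239 -1.19703366] 0.021802528380861965 [ 17.61529114  22.05856761 130.35552087]
310
45 26 [[15.0, 179.0], [26.0, 182.0], [35.0, 183.0]]
55 26 [[14.0, 179.0], [25.0, 182.0], [35.0, 184.0]]
65 30 [[15.0, 180.0], [23.0, 182.0], [34.0, 184.0]]
75 32 [[14.0, 179.0], [26.0, 182.0], [35.0, 183.0]]
85 32 [[14.0, 179.0], [24.0, 181.0], [33.0, 183.0]]
95 31 [[14.0, 179.0], [24.0, 182.0], [34.0, 184.0]]
105 32 [[13.0, 165.0], [26.0, 182.0], [35.0, 183.0]]
115 101 [[14.0, 160.0], [24.0, 173.0], [34.0, 183.0]]
125 0 0
```

View pics/l1.png

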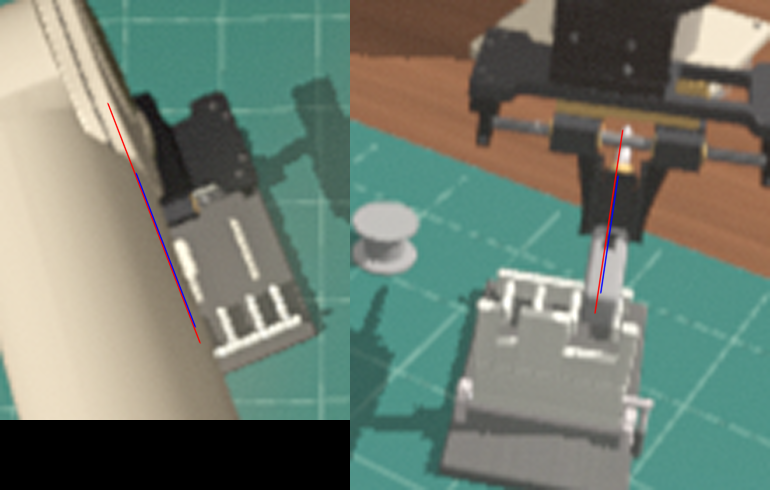

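The iron hangs level in the grip, centred at rest y 24 and aligned with the lane: its line runs from (625,130) to (597,310) in the right half. The handle end is at rest x ≈ 119, so the tip is at about -91. Next I lower it onto the notch.

Call:
step_arm([
  [-0.08, 0.02, -0.5],
  [0, 0, -0.6],
  [0, 0, -0.5],
  [0, 0, -0.4],
  [0, 0, -0.3],
  [0, 0, -0.1],
  [0, 0, 0],
], turn=[0, 0, 0, 0, 0, 0, 0], newtons=10)

```text
time: 16.0
ee_pos: [0.5215, 0.2213, 0.0731]
eef_rot: [-0.184, 0.983, -0.0, -0.0]
ft_force: [-1.0, -0.2, -1.0]
width: 0.0219
grip_force: 10.0
```

Call:
step_arm([
  [0, 0, -0.1],
  [0, 0, -0.1],
  [0, 0, -0.1],
  [0, 0, -0.1],
], turn=[0, 0, 0, 0])

```text
time: 16.4
ee_pos: [0.5215, 0.2214, 0.0635]
eef_rot: [-0.184, 0.983, 0.0, 0.0]
ft_force: [-1.0, 0.5, 2.0]
width: 0.0219
grip_force: 10.0
```

```bash
cat > chk.py <<'E'
from h import *
b=camera("scene");s=read_state();e=s["ee_pos"];print(e.round(4),s["ft_force"].round(1),s["width"],s["grip_force"],torest(e).round(1))
R=torest(cloud(b));m=(abs(R[...,1]-24)<9)&(R[...,2]>75)&(R[...,2]<190)&(R[...,0]>30)&(R[...,0]<140)
p=R[m]
for x in range(35,130,10):
    q=p[abs(p[:,0]-x)<5];print(x,len(q),np.percentile(q[:,2],[2,50,98]).round().tolist() if len(q)>3 else 0,end="; ")
m=(R[...,1]<5)&(R[...,1]>-50)&(R[...,0]>20)&(R[...,0]<80)&(R[...,2]>100)&(R[...,2]<140)&(b["image"].mean(-1)>120)
print("\nstand",m.sum(),np.median(R[m],axis=0).round())
E
python3 chk.py
```

```text
[0.5214 0.2213 0.063 ] [-0.7 -0.7  0.5] 0.02179720648315182 10.000066459178925 [15.8 24.2 60. ]
35 26 [111.0, 115.0, 189.0]; 45 47 [113.0, 176.0, 182.0]; 55 21 [114.0, 115.0, 152.0]; 65 21 [114.0, 117.0, 118.0]; 75 25 [116.0, 117.0, 119.0]; 85 19 [117.0, 119.0, 120.0]; 95 26 [118.0, 119.0, 120.0]; 105 34 [104.0, 119.0, 121.0]; 115 61 [98.0, 110.0, 120.0]; 125 0 0; 
stand 173 [ 65. -16. 114.]
```

It is on the notch and starting to pivot, so I keep lowering.

Call:
step_arm([
  [0, 0, -0.12],
  [0, 0, -0.12],
  [0, 0, -0.12],
  [0, 0, -0.12],
  [0, 0, 0],
], turn=[0, 0, 0, 0, 0], newtons=8)

```text
time: 16.95
ee_pos: [0.5214, 0.2213, 0.0509]
eef_rot: [-0.184, 0.983, -0.0, -0.0]
ft_force: [-0.8, 0.8, -0.7]
width: 0.0217
grip_force: 8.0
```

```bash
python3 chk.py
```

```text
[0.5215 0.2213 0.0511] [-0.7 -0.6 -1.3] 0.021984649148191752 8.000039739708882 [15.9 24.1 48.1]
35 32 [107.0, 177.0, 188.0]; 45 57 [112.0, 167.0, 189.0]; 55 14 [115.0, 119.0, 166.0]; 65 12 [120.0, 123.0, 124.0]; 75 12 [125.0, 127.0, 128.0]; 85 13 [129.0, 131.0, 132.0]; 95 21 [132.0, 134.0, 135.0]; 105 78 [115.0, 124.0, 134.0]; 115 0 0; 125 0 0; 
stand 170 [ 66. -16. 115.]
```

Call:
step_arm([
  [0, 0, -0.12],
  [0, 0, -0.12],
  [0, 0, -0.1],
  [0, 0, 0],
], turn=[0, 0, 0, 0])

```text
time: 17.4
ee_pos: [0.5213, 0.2213, 0.0424]
eef_rot: [-0.184, 0.983, -0.0, -0.0]
ft_force: [-1.1, 0.2, -1.9]
width: 0.022
grip_force: 8.0
```

```bash
python3 chk.py
```

```text
[0.5213 0.2213 0.0426] [ 0.2 -0.4 -1.2] 0.021955785655991274 8.000076026364695 [15.7 24.2 39.6]
35 27 [138.0, 172.0, 188.0]; 45 78 [115.0, 175.0, 189.0]; 55 14 [77.0, 81.0, 123.0]; 65 28 [76.0, 85.0, 129.0]; 75 5 [133.0, 134.0, 136.0]; 85 14 [134.0, 140.0, 142.0]; 95 70 [123.0, 133.0, 142.0]; 105 13 [124.0, 127.0, 130.0]; 115 0 0; 125 0 0; 
stand 168 [ 65. -16. 115.]
```

Call:
step_arm([
  [0, 0, -0.08],
  [0, 0, 0],
], turn=[0, 0])

```text
time: 17.65
ee_pos: [0.5216, 0.2214, 0.041]
eef_rot: [-0.184, 0.983, 0.0, 0.0]
ft_force: [-1.1, -0.2, 3.0]
width: 0.0219
grip_force: 8.0
```

Call:
step_arm([
  [0, 0, -0.08],
  [0, 0, 0],
], turn=[0, 0])

```text
time: 17.85
ee_pos: [0.5221, 0.2216, 0.0396]
eef_rot: [-0.184, 0.983, 0.0, 0.001]
ft_force: [-1.7, -1.6, 7.3]
width: 0.0217
grip_force: 8.0
```

```bash
python3 chk.py; python3 - <<'E'
from h import *
a=camera("top")
R=torest(cloud(a));m=(abs(R[...,1]-24)<9)&(R[...,0]>-95)&(R[...,0]<0)&(R[...,2]>10)
p=R[m]
for x in range(-90,0,8):
    q=p[abs(p[:,0]-x)<4];print(x,len(q),np.percentile(q[:,2],[10,50,90]).round().tolist() if len(q)>3 else 0,end="; ")
E
```

```text
[0.5221 0.2216 0.0396] [-2.4  0.   8. ] 0.021894238087165452 7.999978092557285 [16.6 24.2 36.6]
35 18 [128.0, 170.0, 189.0]; 45 88 [141.0, 175.0, 189.0]; 55 18 [77.0, 118.0, 155.0]; 65 34 [76.0, 86.0, 127.0]; 75 3 0; 85 18 [137.0, 141.0, 143.0]; 95 75 [123.0, 133.0, 141.0]; 105 5 [126.0, 127.0, 129.0]; 115 0 0; 125 0 0; 
stand 172 [ 66. -16. 114.]
-90 51 [29.0, 540.0, 544.0]; -82 47 [14.0, 535.0, 539.0]; -74 48 [12.0, 531.0, 533.0]; -66 44 [15.0, 525.0, 528.0]; -58 45 [18.0, 521.0, 523.0]; -50 44 [14.0, 515.0, 518.0]; -42 42 [13.0, 511.0, 513.0]; -34 42 [13.0, 505.0, 508.0]; -26 42 [45.0, 501.0, 503.0]; -18 39 [15.0, 495.0, 499.0]; -10 39 [50.0, 491.0, 493.0]; -2 23 [483.0, 486.0, 489.0];
```

The tip is on the channel floor and force is building. I ease off, release, and rise clear.

Call:
step_arm([
  [0, 0, 0.06],
  [0, 0, 0],
], turn=[0, 0])

```text
time: 18.15
ee_pos: [0.5215, 0.2213, 0.0403]
eef_rot: [-0.184, 0.983, -0.0, -0.0]
ft_force: [0.3, 0.2, -1.1]
width: 0.0221
grip_force: 8.0
```

Call:
step_arm([
  [0, 0, 0],
  [0, 0, 0],
  [0, 0, 0],
  [0, 0, 0],
  [0, 0, 0],
  [0, 0, 0],
  [0, 0, 0],
], turn=[0, 0, 0, 0, 0, 0, 0], grip=0)

```text
time: 18.85
ee_pos: [0.5216, 0.2213, 0.0404]
eef_rot: [-0.184, 0.983, 0.0, 0.0]
ft_force: [-0.4, -0.5, -0.4]
width: 0.0698
grip_force: 0.0
```

Call:
step_arm([
  [0, 0, 0.3],
  [0, 0, 0.5],
  [0, 0, 0.8],
  [0, 0, 0.8],
  [0, 0, 0.8],
  [0, 0, 0.8],
  [0, 0.8, 0.2],
  [0, 0.9, 0],
  [0, 0.9, 0],
  [0, 0.9, 0],
  [0, 0.9, 0],
  [0, 0.9, 0],
], turn=[0, 0, 0, 0, 0, 0, 0, 0, 0, 0, 0, 0])

```text
time: 20.05
ee_pos: [0.5217, 0.3548, 0.1468]
eef_rot: [-0.183, 0.983, 0.0, 0.001]
ft_force: [0.4, -0.1, -0.6]
width: 0.0868
grip_force: 0.0
```

Call:
step_arm([
  [-0.3, 0.9, 0],
  [-0.3, 0.9, 0],
  [-0.3, 0.9, 0],
  [-0.3, 0.9, 0],
  [-0.3, 0.9, 0],
  [-0.3, 0.9, 0],
  [-0.3, 0.9, 0],
  [-0.3, 0.9, 0],
  [0, 0, 0],
  [0, 0, 0],
], turn=[0, 0, 0, 0, 0, 0, 0, 0, 0, 0])

```text
time: 21.05
ee_pos: [0.4615, 0.534, 0.1461]
eef_rot: [-0.184, 0.983, 0.0, 0.0]
ft_force: [0.6, -1.0, 0.2]
width: 0.0873
grip_force: 0.0
```

```bash
python3 chk.py; python3 - <<'E'
from h import *
for n in("top","scene"):
    a=camera(n)
    R=torest(cloud(a));m=(abs(R[...,1]-24)<9)&(R[...,0]>-95)&(R[...,0]<120)&(R[...,2]>10)&(R[...,2]<200)
    p=R[m]
    for x in range(-90,115,8):
        q=p[abs(p[:,0]-x)<4];print(x,len(q),np.percentile(q[:,2],[10,50,90]).round().tolist() if len(q)>3 else 0,end="; ")
    print()
    # brass collar centre
    h=cv2.cvtColor(a["image"],cv2.COLOR_RGB2HSV);k=(h[...,0]>12)&(h[...,0]<30)&(h[...,1]>80)&(abs(R[...,1]-24)<25)&(abs(R[...,0]+20)<25)
    print("collar",k.sum(),np.median(R[k],axis=0) if k.any() else 0)
E
```

```text
[0.4622 0.5332 0.1461] [ 0.  -0.8  0.3] 0.08714318355414478 0.0 [ 75.1 336.1 143.1]
35 1 0; 45 2 0; 55 16 [76.0, 85.0, 120.0]; 65 31 [78.0, 86.0, 128.0]; 75 1 0; 85 22 [138.0, 140.0, 143.0]; 95 72 [124.0, 132.0, 142.0]; 105 5 [124.0, 126.0, 129.0]; 115 0 0; 125 0 0; 
stand 170 [ 66. -16. 115.]
-90 15 [21.0, 31.0, 35.0]; -82 12 [11.0, 12.0, 14.0]; -74 16 [11.0, 13.0, 20.0]; -66 13 [13.0, 17.0, 27.0]; -58 13 [13.0, 26.0, 30.0]; -50 14 [12.0, 32.0, 37.0]; -42 16 [11.0, 25.0, 43.0]; -34 17 [12.0, 42.0, 55.0]; -26 24 [11.0, 56.0, 65.0]; -18 24 [16.0, 69.0, 72.0]; -10 25 [12.0, 73.0, 79.0]; -2 20 [12.0, 79.0, 84.0]; 6 21 [76.0, 85.0, 88.0]; 14 26 [15.0, 90.0, 95.0]; 22 22 [19.0, 96.0, 99.0]; 30 23 [29.0, 100.0, 106.0]; 38 27 [12.0, 106.0, 110.0]; 46 31 [28.0, 111.0, 116.0]; 54 26 [91.0, 119.0, 122.0]; 62 20 [118.0, 124.0, 129.0]; 70 23 [123.0, 128.0, 132.0]; 78 20 [131.0, 136.0, 138.0]; 86 27 [14.0, 139.0, 142.0]; 94 12 [27.0, 133.0, 136.0]; 102 4 [11.0, 13.0, 93.0]; 110 0 0; 
collar 19 [-27.26161541  26.4329424   56.51066295]
-90 41 [19.0, 27.0, 34.0]; -82 3 0; -74 0 0; -66 0 0; -58 0 0; -50 0 0; -42 0 0; -34 0 0; -26 1 0; -18 2 0; -10 2 0; -2 1 0; 6 2 0; 14 1 0; 22 2 0; 30 1 0; 38 1 0; 46 23 [12.0, 14.0, 97.0]; 54 124 [14.0, 44.0, 67.0]; 62 75 [13.0, 77.0, 89.0]; 70 20 [11.0, 13.0, 27.0]; 78 18 [12.0, 14.0, 52.0]; 86 40 [13.0, 75.0, 142.0]; 94 78 [13.0, 131.0, 139.0]; 102 35 [11.0, 122.0, 128.0]; 110 0 0; 
collar 0 0
```

The iron slopes about 34.5° with its tip at rest x ≈ -76, the collar at y ≈ 26 and the stand upright. The arm is clear, so I'm handing in.

```bash
python3 -c "
from bench import *
print(close_job())"
```

```text
the job is handed in; nothing more can be done
None
```

The stand is upright and the iron lies in its wide lane: it slopes about 34.5°, tip in the channel, gripper let go and clear. I handed the job in at about 21 s; no verdict came back, and I did not re-measure the bystanders.

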